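# Hold the burnishing drum heavy side down

## Task

The edge-burnishing drum on the bench head is lopsided: a lead slug hidden inside makes one side heavy, and nothing on the outside shows which. Take the crank handle in the gripper and turn the drum by it, at least half a turn from where it stood, feeling how hard it is to turn, to find the heavy side; then turn the heavy side straight down and finish there, the drum still and the gripper keeping hold of the crank handle. Leave the spool, the jar and the cork block alone.

Things in the scene. Friction and masses are not known exactly. Their poses are not given: they have to be found in the camera images.
- shaft_axis (a point): Point on the horizontal shaft's axis, 125 mm up, level with the middle of the crank handle along the shaft. x points along the shaft from the drum outwards past the crank (roughly away from the robot), y level, z up. The handle's centre circles it at 32 mm in this y-z plane. The bench head is screwed down. Along x: handle -21 to 21 mm, crank arm -28 to -22, bare shaft -63 to -22, drum -111 to -63.
- handle (a point): Centre of the crank handle: plain wooden grip 22 mm thick, 42 mm long, parallel to the shaft, standing out from the crank arm (15 mm wide, reaching 7.5 mm past the handle's axis); only table beneath it. It revolves freely on its own pin, so a gripper can pinch it across from above and carry it round without turning. Centre height 93 to 157 mm. Its orientation means nothing.
- drum (a joint): Angle of drum and crank (one rigid piece), rad, right-handed about x of shaft_axis; 0 with the handle straight above the shaft. At angle a the handle's centre is at y = -32 sin a, z = 32 cos a mm from shaft_axis. Turns several turns either way. Steady dry bearing friction of about 0.25 N m, the same at all angles and a little above the slug's pull, so it stays where it is left.
- drum_centre (a point): Middle of the drum (grooved wood, 104 mm across, 48 mm long) on the shaft's axis, 87 mm behind shaft_axis, same axes. The slug's pull is 0.15 to 0.22 N m when level with the shaft: turning steadily takes 1 to 3 N at the handle where the heavy side sinks fastest, 12 to 15 N where it rises fastest. Crank itself balanced. Where the heavy side lies from the crank differs every time, then stays fixed.
- spool_mid (a point): Middle of a standing thread spool, 48 mm across and 60 mm high, loose: leave alone.
- jar_mid (a point): Middle of a standing glass jar, 56 mm across and 70 mm high, loose: leave alone.
- cork_block_mid (a point): Middle of a cork block lying flat, 45 x 90 x 22 mm, loose: leave alone.
Things that resemble listed ones, but are neither listed nor needed, are in the scene too. What is shaped like the part that bears shaft_axis but turquoise is not meant.

How it is judged (in metres and radians):
On the way:
1. the drum is turned by its handle about half a turn or more from where it stood (distance of handle from where it was at the start of the episode above 0.058 m and contact force between the fingers and crank_handle above 0.5 N), for 0.05 s.
At the end, for the whole second after the job is handed in: The drum's heavy side is straight below the shaft within about 17 degrees, the drum is still (under 0.1 rad/s), and the gripper still holds the crank handle (more than 3 N of contact, handle between the fingers) (horizontal distance between heavy and drum_centre below 0.0095 m and height (world z) of heavy below 0.105 m and velocity of joint drum between -0.1 and 0.1 rad/s and contact force between the fingers and crank_handle above 3 N and distance between the grasp point and handle below 0.04 m); the arm keeps its last pose, push and grip.
It fails at once if the spool, the jar or the cork block is shifted more than 15 mm (distance of any of spool_mid, jar_mid, cork_block_mid from where it was at the start of the episode above 0.015 m).
It also fails if it takes over 64 s, if anything falls off the work surface, if the arm or the gripper's body presses on something with over 40 N, if the wrist force passes 120 N, or if a joint passes its speed limit or range.

## Robot

A 6-joint arm with a two-finger parallel gripper is mounted at the origin on the work surface. World frame = base frame: x ahead of the robot, y to its left, z up, the work surface at z = 0. Lengths are in mm, angles in degrees, forces in N, time in s.
With the tool pointing down it reaches from about 375 to 900 mm from the base axis. Payload 3.1 kg.
Tool frame: the origin (TCP) lies midway between the tips of the shut fingers; the grasp point (between the pads) lies 19 mm behind it; z points along the fingers, y is the direction in which the jaws open and shut (so a half turn about z gives the same grasp; the last joint's range is limited). The gripper opens to 85 mm and grips with 20 to 120 N. Pads are 22 mm wide; open, the fingers measure 114 mm over their backs; the gripper's body (76 mm by 85 mm) begins 54 mm behind the grasp point. The pads swing forward as they close: fully open they stand 13 mm farther back than shut.
Start: joints at [-83.05, 30.224, 82.088, -0, 67.689, -10.227], TCP at [184.604, -597.091, 231.31] pointing down, gripper open.
Joint ranges: [-176.69, 176.69], [-43.24, 126.21], [12.49, 139.97], [-82, 262], [0, 151.66], [-163.58, 163.58]. Speed limits (degrees/s): [159.86, 159.86, 180, 180, 180, 180].

## Interface

Orientations are given as [roll, pitch, yaw] about the fixed x, y, z axes, in that order (R = Rz(yaw) Ry(pitch) Rx(roll)).
In Python, from rig import sensors, optics, job gives the robot as it stands.
- The arm moves only by the shell command python3 -m handwheel 'ROWS' [FORCE]. ROWS is a JSON object of lists of equal length, an entry for each row: "dp": the shift along the tool's x, y, z in m, a list of three; "angular": the turn, a rotation vector about the tool's x, y, z in degrees, a list of three; "gripper": the finger opening in m, from 0 to 0.0854. In form: {"dp": [[dx, dy, dz], ...], "angular": [[wx, wy, wz], ...], "gripper": [gripper, ...]}. A call has 1 to 12 rows; each row shifts and turns the commanded pose from where the row before left it, along the tool's axes as they then stand; what a row does not reach is not made up. A row lasts 1/8 s, in which the tool goes at most 62.5 mm and 10.7 degrees, less where a joint would pass 70% of its speed; a pose out of reach is approached as far as the arm can. A call with a gripper value outside its range is refused whole. The fingers move at their own pace and stop on an object; FORCE is the grip in N (left out, the last holds). Time passes only in rows, so rows that do not move let the fingers close. It gives the time, the measured TCP pose, the force and the opening at its end, in the units of the state.
- sensors.observe(): the state, without advancing time (a new reading comes with each control period).
- optics.grab_frame(name): name is "scene" or "top" or "wrist"; returns a dict with "color" (400x640x3 uint8, red, green, blue), "intrinsics" (3x3 intrinsics, pixels), "k1" (the pictures are not rectified: a ray, as slopes to the right and down, at radius r is drawn at 1 + k1 r^2 times it, then the intrinsics apply), "view" (4x4, takes a point from world to camera coordinates). Camera axes: x right, y up, looking along -z (the intrinsics and any distortion apply to the point x, -y, -z); pixel columns grow to the right and rows downward; lengths in mm; the calibration is good to about 2 mm. A picture is of the moment at which its call begins. There is no depth.
- job.job_done(): hands the job in, once; it reports no verdict.
The state is a dict: "clock": time; "q": joint angles; "joint_velocities": joint speeds; "effort": joint torques, N m; "ee_pos": TCP position; "ee_rot": TCP orientation; "ft_force": force on the tool from outside, world axes, zero at the start; "ft_torque": the same for the moment, N m; "grip_width": finger opening in mm.
Only numpy, scipy, OpenCV 4.12 (cv2) and the standard library are available. Lean on these libraries where they do the work, as an engineer would, in place of code of your own. Each camera call takes 0.05 s, during which the arm holds its last target.

## Working session

There is one attempt and no reset: what is moved stays moved. The work goes in short steps, Python scripts to look and compute and a shell command to move; the robot and the scene stay as the last step left them, time stands still between calls to the robot, and variables do not carry over. Pictures are saved under pics/ and viewed, and the job is handed in when it is done.

```bash
ls; mkdir -p pics
python3 - <<'E'
from rig import sensors, optics
import cv2, numpy as np
print(sensors.observe())
for n in ["scene","top","wrist"]:
    f=optics.grab_frame(n); cv2.imwrite(f"pics/{n}0.png",f["color"][:,:,::-1]); print(n,f["intrinsics"],f["k1"],np.round(f["view"],3).tolist())
E
```

```text
pics
{'clock': 0.0, 'q': array([-8.30493021e+01,  3.02804289e+01,  8.21594881e+01, -1.29010618e-03,
        6.76902709e+01, -1.02295535e+01]), 'joint_velocities': array([-0.10306771,  0.00305697,  0.02897603, -0.01074305,  0.01400019,
        0.0471048 ]), 'effort': array([ 1.09146928e-03, -4.42348945e+01, -1.78026670e+01, -2.59240069e-04,
        8.40981666e-03, -7.16241914e-06]), 'ee_pos': array([ 184.51794039, -596.35498041,  230.30073866]), 'ee_rot': array([-1.7987167e+02, -2.1946897e-02,  1.7180718e+01]), 'ft_force': array([ 0.32880169, -0.33957291, -0.42711403]), 'ft_torque': array([0.01052476, 0.03982495, 0.00368022]), 'grip_width': 85.36164836865926}
scene [[450.80372533   0.         332.95908736]
 [  0.         450.80372533 193.76969913]
 [  0.           0.           1.        ]] 0.012889112922676152 [[-0.274, 0.961, 0.016, 127.433], [-0.656, -0.2, 0.728, 286.9], [0.703, 0.189, 0.685, -1542.47], [0.0, 0.0, 0.0, 1.0]]
top [[464.90312702   0.         325.1592453 ]
 [  0.         464.90312702 197.54168822]
 [  0.           0.           1.        ]] -0.05620701241040069 [[0.015, -1.0, -0.011, 26.165], [0.997, 0.014, 0.079, -552.562], [-0.079, -0.012, 0.997, -1085.1], [0.0, 0.0, 0.0, 1.0]]
wrist [[303.92536209   0.         314.52935336]
 [  0.         303.92536209 199.64968472]
 [  0.           0.           1.        ]] -0.024300968720052694 [[0.296, -0.955, -0.003, -624.116], [0.902, 0.281, -0.327, 42.76], [0.313, 0.094, 0.945, -381.39], [0.0, 0.0, 0.0, 1.0]]
```

View pics/scene0.png

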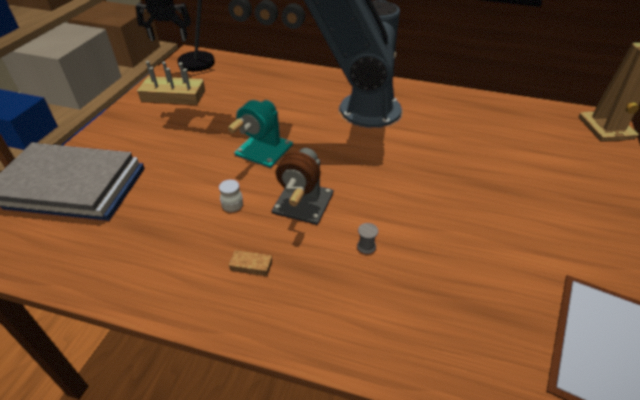

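View pics/top0.png

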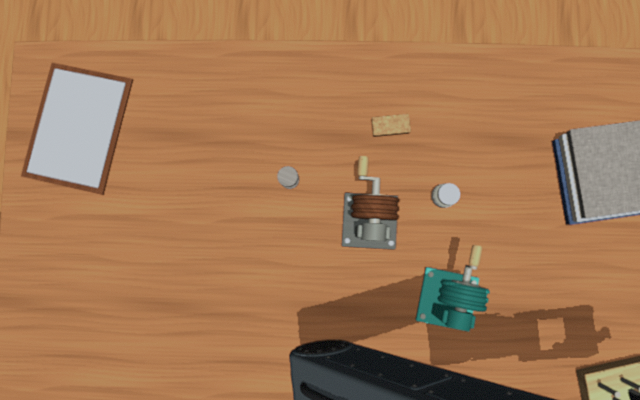

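View pics/wrist0.png

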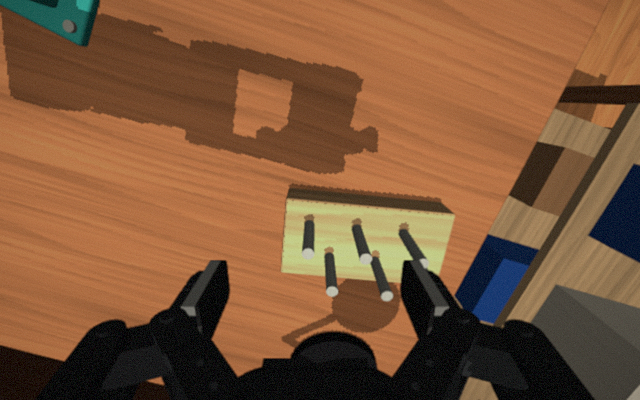

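The meant drum is the brown one: top view drum (375,207), handle (363,166). In the scene view its handle is at about (296,195). The turquoise unit is the decoy. I'll zoom in next.

```bash
cat > h.py <<'E'
import numpy as np, cv2
from scipy.optimize import brentq
def ray(f,u,v):
    K=np.array(f["intrinsics"]);k=f["k1"]
    d=np.array([(u-K[0,2])/K[0,0],(v-K[1,2])/K[1,1]]); 
    s=d.copy()
    for _ in range(30): s=d/(1+k*(s@s))
    V=np.array(f["view"]);R=V[:3,:3];t=V[:3,3]
    return -R.T@t, R.T@np.array([s[0],-s[1],-1])
def onz(f,u,v,z):
    c,d=ray(f,u,v); return c+d*(z-c[2])/d[2]
def tri(f1,p1,f2,p2):
    c1,d1=ray(f1,*p1);c2,d2=ray(f2,*p2)
    A=np.stack([d1,-d2],1);s=np.linalg.lstsq(A,c2-c1,rcond=None)[0]
    a=c1+d1*s[0];b=c2+d2*s[1]; return (a+b)/2,np.linalg.norm(a-b)
def proj(f,P):
    V=np.array(f["view"]);p=V[:3,:3]@np.array(P)+V[:3,3];s=np.array([p[0],-p[1]])/-p[2]
    s=s*(1+f["k1"]*(s@s));K=np.array(f["intrinsics"]);return s[0]*K[0,0]+K[0,2],s[1]*K[1,1]+K[1,2]
E
python3 - <<'E'
import cv2
a=cv2.imread('pics/top0.png')[140:260,320:480];b=cv2.imread('pics/scene0.png')[130:250,220:380]
cv2.imwrite('pics/topz.png',cv2.resize(a,None,fx=5,fy=5,interpolation=cv2.INTER_CUBIC))
cv2.imwrite('pics/scenez.png',cv2.resize(b,None,fx=5,fy=5,interpolation=cv2.INTER_CUBIC))
E
```

```text
(no output)
```

View pics/topz.png

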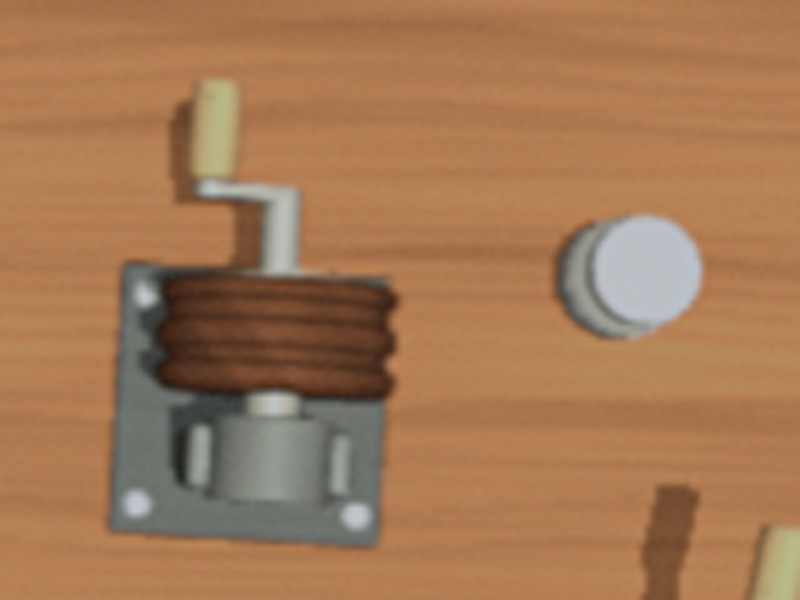

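View pics/scenez.png

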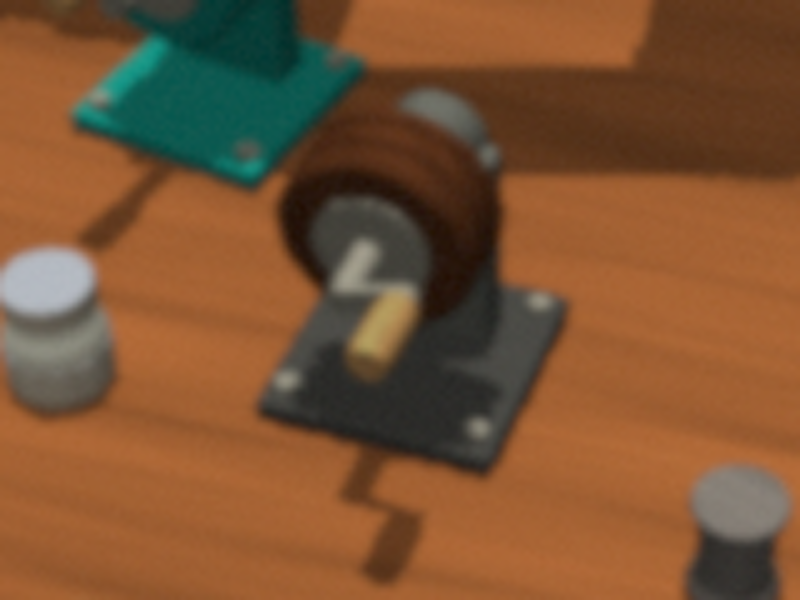

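Run:
```python
from h import *
from rig import optics
t=optics.grab_frame("top");s=optics.grab_frame("scene")
T=lambda x,y:((x+.5)/5-.5+320,(y+.5)/5-.5+140)
S=lambda x,y:((x+.5)/5-.5+220,(y+.5)/5-.5+130)
print("handle",tri(t,T(215,130),s,S(384,336)))
print("tip",tri(t,T(219,84),s,S(366,368)))
print("jar,top",tri(t,T(648,270),s,S(48,283)))
A=onz(t,*T(284,200),125);B=onz(t,*T(279,265),125);C=onz(t,*T(273,405),125)
print(A,B,C)
# drum centre via silhouette left/right at axis height
for y in (300,345,380): print([onz(t,*T(x,y),125)[:2].round(1) for x in ((165,395) if y!=380 else (158,392))])
# base corners at z~8
for p in ((125,262),(388,280),(112,530),(376,546)): print(onz(t,*T(*p),8).round(1))
print("spool",onz(t,288,177,60))
print("cork",onz(t,391,125,22))
```

```text
handle (array([613.05324261, -46.33889238, 136.11489047]), np.float64(0.2120754563850165))
tip (array([633.32645971, -47.9472143 , 134.29188125]), np.float64(0.0626191143973453))
jar,top (array([ 561.25394765, -248.45051016,   70.05857363]), np.float64(1.1463241907509572))
[584.54254223 -77.1247187  125.        ] [556.25899059 -75.14539406 125.        ] [495.79406889 -72.99465838 125.        ]
[array([540.4, -26.1]), array([ 541.8, -125.3])]
[array([520.9, -26.3]), array([ 522.4, -125.4])]
[array([505.8, -23.4]), array([ 507.3, -124.1])]
[567.3 -12.1   8. ]
[ 560.4 -139.     8. ]
[438.5  -7.5   8. ]
[ 432.7 -133.8    8. ]
spool [595.46007405 120.5430986   60.        ]
cork [ 730.0008422  -121.76117477   22.        ]
```

The brown handle is at about (613,-46,136) and the shaft axis at y≈-78 with yaw about -2.4°, so the drum angle is about -71°. Next I turn to that yaw and move above the handle.

```bash
python3 -m handwheel '{"dp":[[0,0,0],[0,0,0],[0.04,-0.055,0],[0.04,-0.055,0],[0.04,-0.055,0],[0.04,-0.055,0],[0.04,-0.055,0],[0.04,-0.055,0],[0.04,-0.055,0],[0.04,-0.055,0],[0.04,-0.055,0],[0.04,-0.055,0]],"angular":[[0,0,9.8],[0,0,9.8],[0,0,0],[0,0,0],[0,0,0],[0,0,0],[0,0,0],[0,0,0],[0,0,0],[0,0,0],[0,0,0],[0,0,0]],"gripper":[0.0854,0.0854,0.0854,0.0854,0.0854,0.0854,0.0854,0.0854,0.0854,0.0854,0.0854,0.0854]}' 40
```

```text
clock: 1.75
ee_pos: [574.4, -105.9, 231.4]
ee_rot: [180.0, -0.0, -2.4]
ft_force: [0.5, -0.1, 0.1]
grip_width: 85.2
```

```bash
python3 -m handwheel '{"dp":[[0.02,-0.015,0],[0.02,-0.015,0],[0,0,0]],"angular":[[0,0,0],[0,0,0],[0,0,0]],"gripper":[0.0854,0.0854,0.0854]}'
python3 - <<'E'
from h import *
from rig import optics
for n in ("wrist","top","scene"):
    f=optics.grab_frame(n);cv2.imwrite(f"pics/{n}1.png",f["color"][:,:,::-1])
    print(n,proj(f,(613,-46.5,136)), proj(f,(613,-78,125)))
E
```

```text
clock: 2.12
ee_pos: [615.5, -78.2, 231.0]
ee_rot: [180.0, -0.0, -2.3]
ft_force: [-0.4, 0.6, -0.1]
grip_width: 85.2
wrist (np.float64(276.3838684009619), np.float64(206.85683163029285)) (np.float64(314.15341505896504), np.float64(201.10820973594977))
top (np.float64(362.7189289223389), np.float64(165.62030548240074)) (np.float64(376.88256732106186), np.float64(166.57536736300085))
scene (np.float64(296.3893140050383), np.float64(196.81107719012675)) (np.float64(283.6597364565779), np.float64(197.51573003195517))
```

View pics/wrist1.png

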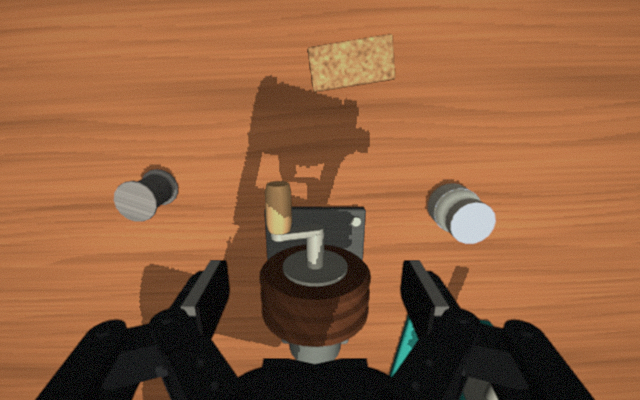

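The wrist view shows the handle at (278,208), within 2 px of prediction, with the shaft end at (317,233). Spool, jar and cork are well clear. Now I descend and grip.

```bash
python3 -m handwheel '{"dp":[[0,-0.031,0],[0,0,0.03],[0,0,0.04],[0,0,0.028],[0,0,0.015],[0,0,0],[0,0,0],[0,0,0],[0,0,0],[0,0,0],[0,0,0],[0,0,0]],"angular":[[0,0,0],[0,0,0],[0,0,0],[0,0,0],[0,0,0],[0,0,0],[0,0,0],[0,0,0],[0,0,0],[0,0,0],[0,0,0],[0,0,0]],"gripper":[0.0854,0.0854,0.0854,0.0854,0.0854,0.0854,0.015,0.015,0.015,0.015,0.015,0.015]}' 40
python3 - <<'E'
from h import *
from rig import optics,sensors
f=optics.grab_frame("wrist");cv2.imwrite("pics/wrist2.png",f["color"][:,:,::-1])
f=optics.grab_frame("scene");cv2.imwrite("pics/scene2.png",cv2.resize(f["color"][130:250,220:380,::-1],None,fx=5,fy=5))
o=sensors.observe();print(o['ft_force'],o['ft_torque'],o['grip_width'],o['ee_pos'])
E
```

```text
clock: 3.78
ee_pos: [616.2, -47.7, 119.0]
ee_rot: [-180.0, -0.1, -2.4]
ft_force: [-0.3, 3.9, 5.4]
grip_width: 20.6
[-0.23805021  3.99502441  5.29781446] [ 0.62110435  0.05525664 -0.02441747] 20.40931926472441 [616.20557422 -47.69391357 119.00796926]
```

View pics/wrist2.png

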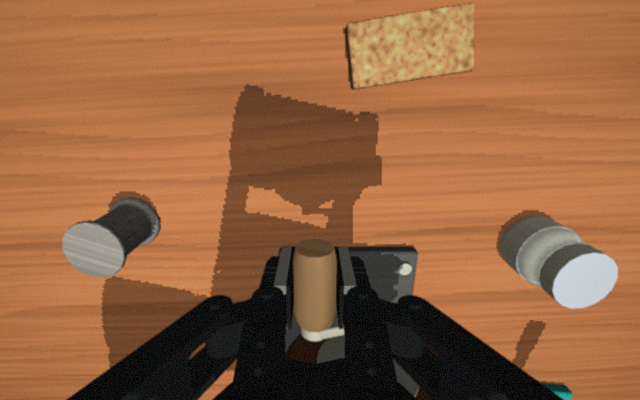

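View pics/scene2.png

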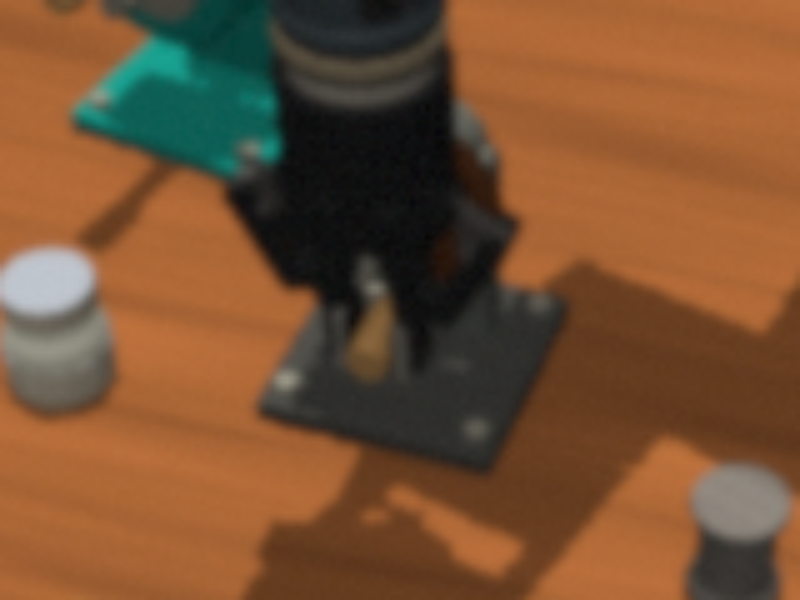

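Handle is firmly between the pads (wrist view (315,285)). Next I tabulate the arc steps in tool axes.

Run:
```python
import numpy as np
a=np.radians(np.arange(-74,293,6.))
dy=32*np.diff(np.sin(a));dz=-32*np.diff(np.cos(a))
for i in range(0,len(dy),3):
  print(round(np.degrees(a[i+3 if i+3<len(a) else -1])),[[0,round(y/1e3,4),round(z/1e3,4)] for y,z in zip(dy[i:i+3],dz[i:i+3])])
```

```text
-56 [[0, np.float64(0.0011), np.float64(-0.0032)], [0, np.float64(0.0014), np.float64(-0.003)], [0, np.float64(0.0017), np.float64(-0.0029)]]
-38 [[0, np.float64(0.002), np.float64(-0.0027)], [0, np.float64(0.0023), np.float64(-0.0024)], [0, np.float64(0.0025), np.float64(-0.0022)]]
-20 [[0, np.float64(0.0027), np.float64(-0.0019)], [0, np.float64(0.0029), np.float64(-0.0016)], [0, np.float64(0.0031), np.float64(-0.0013)]]
-2 [[0, np.float64(0.0032), np.float64(-0.001)], [0, np.float64(0.0033), np.float64(-0.0006)], [0, np.float64(0.0033), np.float64(-0.0003)]]
16 [[0, np.float64(0.0033), np.float64(0.0001)], [0, np.float64(0.0033), np.float64(0.0004)], [0, np.float64(0.0033), np.float64(0.0008)]]
34 [[0, np.float64(0.0032), np.float64(0.0011)], [0, np.float64(0.003), np.float64(0.0014)], [0, np.float64(0.0029), np.float64(0.0017)]]
52 [[0, np.float64(0.0027), np.float64(0.002)], [0, np.float64(0.0024), np.float64(0.0023)], [0, np.float64(0.0022), np.float64(0.0025)]]
70 [[0, np.float64(0.0019), np.float64(0.0027)], [0, np.float64(0.0016), np.float64(0.0029)], [0, np.float64(0.0013),
[... 1092 characters left out ...]
, np.float64(-0.0014)], [0, np.float64(-0.0029), np.float64(-0.0017)]]
232 [[0, np.float64(-0.0027), np.float64(-0.002)], [0, np.float64(-0.0024), np.float64(-0.0023)], [0, np.float64(-0.0022), np.float64(-0.0025)]]
250 [[0, np.float64(-0.0019), np.float64(-0.0027)], [0, np.float64(-0.0016), np.float64(-0.0029)], [0, np.float64(-0.0013), np.float64(-0.0031)]]
268 [[0, np.float64(-0.001), np.float64(-0.0032)], [0, np.float64(-0.0006), np.float64(-0.0033)], [0, np.float64(-0.0003), np.float64(-0.0033)]]
286 [[0, np.float64(0.0001), np.float64(-0.0033)], [0, np.float64(0.0004), np.float64(-0.0033)], [0, np.float64(0.0008), np.float64(-0.0033)]]
292 [[0, np.float64(0.0011), np.float64(-0.0032)]]
```

```bash
Z='[[0,0,0],[0,0,0],[0,0,0]]'; python3 -m handwheel '{"dp":[[0,0.0011,-0.0032],[0,0.0014,-0.003],[0,0.0017,-0.0029]],"angular":[[0,0,0],[0,0,0],[0,0,0]],"gripper":[0.01,0.01,0.01]}' 80
python3 -m handwheel '{"dp":[[0,0.002,-0.0027],[0,0.0023,-0.0024],[0,0.0025,-0.0022]],"angular":[[0,0,0],[0,0,0],[0,0,0]],"gripper":[0.01,0.01,0.01]}'
```

```text
clock: 4.25
ee_pos: [616.0, -51.0, 127.1]
ee_rot: [-179.8, -0.0, -2.5]
ft_force: [2.3, 5.9, 0.4]
grip_width: 19.7
clock: 4.62
ee_pos: [615.8, -57.1, 134.7]
ee_rot: [-179.8, -0.0, -2.5]
ft_force: [1.8, 7.1, 2.0]
grip_width: 19.4
```

```bash
python3 -m handwheel '{"dp":[[0,0.0027,-0.0019],[0,0.0029,-0.0016],[0,0.0031,-0.0013]],"angular":[[0,0,0],[0,0,0],[0,0,0]],"gripper":[0.01,0.01,0.01]}'
python3 -m handwheel '{"dp":[[0,0.0032,-0.001],[0,0.0033,-0.0006],[0,0.0033,-0.0003]],"angular":[[0,0,0],[0,0,0],[0,0,0]],"gripper":[0.01,0.01,0.01]}'
python3 -m handwheel '{"dp":[[0,0.0033,0.0001],[0,0.0033,0.0004],[0,0.0033,0.0008]],"angular":[[0,0,0],[0,0,0],[0,0,0]],"gripper":[0.01,0.01,0.01]}'
python3 -m handwheel '{"dp":[[0,0.0032,0.0011],[0,0.003,0.0014],[0,0.0029,0.0017]],"angular":[[0,0,0],[0,0,0],[0,0,0]],"gripper":[0.01,0.01,0.01]}'
```

```text
clock: 5.0
ee_pos: [615.5, -65.2, 140.0]
ee_rot: [-179.7, -0.1, -2.5]
ft_force: [1.5, 9.8, 5.3]
grip_width: 19.4
clock: 5.38
ee_pos: [615.1, -74.9, 142.7]
ee_rot: [-179.7, -0.1, -2.5]
ft_force: [-0.0, 9.1, 9.0]
grip_width: 19.4
clock: 5.75
ee_pos: [614.6, -85.4, 142.1]
ee_rot: [-179.8, -0.1, -2.4]
ft_force: [-1.4, 8.7, 13.1]
grip_width: 19.6
clock: 6.12
ee_pos: [614.2, -95.3, 138.1]
ee_rot: [-179.9, -0.1, -2.4]
ft_force: [-2.0, 6.2, 13.6]
grip_width: 19.2
```

```bash
python3 -m handwheel '{"dp":[[0,0.0027,0.002],[0,0.0024,0.0023],[0,0.0022,0.0025]],"angular":[[0,0,0],[0,0,0],[0,0,0]],"gripper":[0.01,0.01,0.01]}'
python3 -m handwheel '{"dp":[[0,0.0019,0.0027],[0,0.0016,0.0029],[0,0.0013,0.0031]],"angular":[[0,0,0],[0,0,0],[0,0,0]],"gripper":[0.01,0.01,0.01]}'
python3 -m handwheel '{"dp":[[0,0.001,0.0032],[0,0.0006,0.0033],[0,0.0003,0.0033]],"angular":[[0,0,0],[0,0,0],[0,0,0]],"gripper":[0.01,0.01,0.01]}'
```

```text
clock: 6.5
ee_pos: [613.9, -103.1, 131.4]
ee_rot: [-179.9, -0.1, -2.4]
ft_force: [-3.0, 6.0, 13.8]
grip_width: 19.2
clock: 6.88
ee_pos: [613.6, -108.3, 122.7]
ee_rot: [-180.0, -0.1, -2.4]
ft_force: [-2.1, 4.7, 13.8]
grip_width: 19.5
clock: 7.25
ee_pos: [613.6, -110.5, 112.9]
ee_rot: [180.0, -0.1, -2.4]
ft_force: [-2.3, 5.7, 14.2]
grip_width: 19.3
```

```bash
python3 -m handwheel '{"dp":[[0,-0.0001,0.0033],[0,-0.0004,0.0033],[0,-0.0008,0.0033]],"angular":[[0,0,0],[0,0,0],[0,0,0]],"gripper":[0.01,0.01,0.01]}'
python3 -m handwheel '{"dp":[[0,-0.0011,0.0032],[0,-0.0014,0.003],[0,-0.0017,0.0029]],"angular":[[0,0,0],[0,0,0],[0,0,0]],"gripper":[0.01,0.01,0.01]}'
```

```text
clock: 7.62
ee_pos: [613.6, -109.6, 103.1]
ee_rot: [180.0, -0.1, -2.4]
ft_force: [-3.7, 3.1, 14.6]
grip_width: 19.6
clock: 8.0
ee_pos: [613.7, -105.9, 94.1]
ee_rot: [179.9, -0.1, -2.4]
ft_force: [-3.2, 2.2, 15.2]
grip_width: 19.6
```

```bash
python3 -m handwheel '{"dp":[[0,-0.002,0.0027],[0,-0.0023,0.0024],[0,-0.0025,0.0022]],"angular":[[0,0,0],[0,0,0],[0,0,0]],"gripper":[0.01,0.01,0.01]}'
python3 -m handwheel '{"dp":[[0,-0.0027,0.0019],[0,-0.0029,0.0016],[0,-0.0031,0.0013]],"angular":[[0,0,0],[0,0,0],[0,0,0]],"gripper":[0.01,0.01,0.01]}'
python3 -m handwheel '{"dp":[[0,-0.0032,0.001],[0,-0.0033,0.0006],[0,-0.0033,0.0003]],"angular":[[0,0,0],[0,0,0],[0,0,0]],"gripper":[0.01,0.01,0.01]}'
```

```text
clock: 8.38
ee_pos: [614.1, -99.8, 86.9]
ee_rot: [179.8, -0.1, -2.4]
ft_force: [-3.9, -0.3, 16.4]
grip_width: 19.4
clock: 8.75
ee_pos: [614.3, -92.2, 81.9]
ee_rot: [179.8, -0.1, -2.3]
ft_force: [-4.9, -3.3, 13.4]
grip_width: 19.2
clock: 9.12
ee_pos: [614.7, -83.1, 79.3]
ee_rot: [179.7, -0.1, -2.3]
ft_force: [-3.3, -5.6, 8.9]
grip_width: 19.3
```

```bash
python3 -m handwheel '{"dp":[[0,-0.0033,-0.0001],[0,-0.0033,-0.0004],[0,-0.0033,-0.0008]],"angular":[[0,0,0],[0,0,0],[0,0,0]],"gripper":[0.01,0.01,0.01]}'
python3 -m handwheel '{"dp":[[0,-0.0032,-0.0011],[0,-0.003,-0.0014],[0,-0.0029,-0.0017]],"angular":[[0,0,0],[0,0,0],[0,0,0]],"gripper":[0.01,0.01,0.01]}'
python3 -m handwheel '{"dp":[[0,-0.0027,-0.002],[0,-0.0024,-0.0023],[0,-0.0022,-0.0025]],"angular":[[0,0,0],[0,0,0],[0,0,0]],"gripper":[0.01,0.01,0.01]}'
```

```text
clock: 9.5
ee_pos: [615.1, -73.2, 79.4]
ee_rot: [179.7, -0.0, -2.3]
ft_force: [0.0, -5.9, 2.8]
grip_width: 19.5
clock: 9.88
ee_pos: [615.5, -62.4, 83.3]
ee_rot: [179.9, -0.0, -2.4]
ft_force: [-0.6, -4.1, 3.5]
grip_width: 19.7
clock: 10.25
ee_pos: [615.9, -54.1, 90.3]
ee_rot: [179.9, -0.0, -2.4]
ft_force: [-0.6, -4.9, 3.1]
grip_width: 19.4
```

```bash
python3 -m handwheel '{"dp":[[0,-0.0019,-0.0027],[0,-0.0016,-0.0029],[0,-0.0013,-0.0031]],"angular":[[0,0,0],[0,0,0],[0,0,0]],"gripper":[0.01,0.01,0.01]}'
python3 -m handwheel '{"dp":[[0,-0.001,-0.0032],[0,-0.0006,-0.0033],[0,-0.0003,-0.0033]],"angular":[[0,0,0],[0,0,0],[0,0,0]],"gripper":[0.01,0.01,0.01]}'
python3 -m handwheel '{"dp":[[0,0.0001,-0.0033],[0,0.0004,-0.0033],[0,0.0008,-0.0033]],"angular":[[0,0,0],[0,0,0],[0,0,0]],"gripper":[0.01,0.01,0.01]}'
```

```text
clock: 10.62
ee_pos: [616.1, -48.9, 98.8]
ee_rot: [180.0, -0.0, -2.4]
ft_force: [1.8, -4.9, 0.3]
grip_width: 19.4
clock: 11.0
ee_pos: [616.2, -46.6, 108.5]
ee_rot: [-180.0, -0.0, -2.4]
ft_force: [2.6, -2.6, -1.0]
grip_width: 19.4
clock: 11.38
ee_pos: [616.1, -47.5, 118.5]
ee_rot: [-179.9, -0.0, -2.4]
ft_force: [4.8, 2.1, -1.4]
grip_width: 19.4
```

```bash
cat > fit.py <<'E'
import numpy as np
from scipy.optimize import least_squares
D=np.array([[-51.0,127.1,5.9,.4],[-57.1,134.7,7.1,2],[-65.2,140,9.8,5.3],[-74.9,142.7,9.1,9],[-85.4,142.1,8.7,13.1],[-95.3,138.1,6.2,13.6],[-103.1,131.4,6,13.8],[-108.3,122.7,4.7,13.8],[-110.5,112.9,5.7,14.2],[-109.6,103.1,3.1,14.6],[-105.9,94.1,2.2,15.2],[-99.8,86.9,-.3,16.4],[-92.2,81.9,-3.3,13.4],[-83.1,79.3,-5.6,8.9],[-73.2,79.4,-5.9,2.8],[-62.4,83.3,-4.1,3.5],[-54.1,90.3,-4.9,3.1],[-48.9,98.8,-4.9,.3],[-46.6,108.5,-2.6,-1],[-47.5,118.5,2.1,-1.4]])
y,z,fy,fz=D.T
c=least_squares(lambda p:np.hypot(y-p[0],z-p[1])-p[2],[-79,111,32]).x
print(c)
a=np.arctan2(-(y-c[0]),z-c[1])
Ft=fy*np.cos(a)+fz*np.sin(a); Fr=-fy*np.sin(a)+fz*np.cos(a)
A=np.stack([np.ones_like(a),np.sin(a),np.cos(a)],1)
w=np.linalg.lstsq(A,Ft,rcond=None)[0]; r=Ft-A@w
# also with constant force bias (zero error) : Ft += by cos a + bz sin a is degenerate -> mind
print(np.c_[np.degrees(a),Ft,A@w,Fr].round(1)); print(w,r.std())
M=np.hypot(w[1],w[2]); b=np.degrees(np.arctan2(-w[2],-w[1]))
print("friction",w[0]*.032,"M",M*.032,"b",b,"target a",(180-b+180)%360-180)
E
python3 fit.py
```

```text
[-78.56168645 110.89194652  31.99936704]
[[ -59.5    2.6    2.8    5.3]
 [ -42.     3.9    4.5    6.2]
 [ -24.7    6.7    6.5    8.9]
 [  -6.6    8.     8.7   10. ]
 [  12.4   11.3   10.8   10.9]
 [  31.6   12.4   12.7    8.3]
 [  50.1   14.4   13.9    4.2]
 [  68.3   14.6   14.5    0.7]
 [  86.4   14.5   14.4   -4.8]
 [ 104.1   13.4   13.6   -6.6]
 [ 121.6   11.8   12.3   -9.8]
 [ 138.5   11.1   10.7  -12.1]
 [ 154.8    8.7    8.8  -10.7]
 [ 171.8    6.8    6.8   -8. ]
 [-170.3    5.3    4.7   -3.8]
 [-149.6    1.8    2.7   -5.1]
 [-130.1    0.8    1.3   -5.7]
 [-112.2    1.6    0.8   -4.7]
 [ -94.3    1.2    0.8   -2.5]
 [ -76.2    1.9    1.6    1.7]]
[7.61815199 6.66973362 1.82098593] 0.46882694454940965
friction 0.2437808636130223 M 0.22124323367765542 b -164.7291495687924 target a -15.270850431207577
```

Full turn fitted cleanly: friction 0.244 N m, slug pull 0.221 N m, target handle angle about -15°. Now -76°, so turn on to there.

```bash
python3 -m handwheel '{"dp":[[0,0.0011,-0.0032],[0,0.0014,-0.003],[0,0.0017,-0.0029],[0,0.002,-0.0027],[0,0.0023,-0.0024],[0,0.0025,-0.0022],[0,0.0027,-0.0019],[0,0.0029,-0.0016],[0,0.0031,-0.0013],[0,0.0032,-0.001],[0,0.0016,-0.0004],[0,0,0]],"angular":[[0,0,0],[0,0,0],[0,0,0],[0,0,0],[0,0,0],[0,0,0],[0,0,0],[0,0,0],[0,0,0],[0,0,0],[0,0,0],[0,0,0]],"gripper":[0.01,0.01,0.01,0.01,0.01,0.01,0.01,0.01,0.01,0.01,0.01,0.01]}'
python3 -m handwheel '{"dp":[[0,0,0],[0,0,0]],"angular":[[0,0,0],[0,0,0]],"gripper":[0.01,0.01]}'
python3 - <<'E'
from h import *
from rig import optics,sensors
import numpy as np
for n in ("wrist","scene"):
    f=optics.grab_frame(n);c=f["color"][:,:,::-1]
    cv2.imwrite(f"pics/{n}3.png",c if n=="wrist" else cv2.resize(c[130:250,220:380],None,fx=5,fy=5))
o=sensors.observe();p=o['ee_pos'];print(p,o['ft_force'],o['grip_width'],np.degrees(np.arctan2(-(p[1]+78.56),p[2]-110.9)))
E
```

```text
clock: 12.88
ee_pos: [615.2, -69.9, 141.8]
ee_rot: [-179.7, -0.1, -2.5]
ft_force: [4.7, 7.2, 3.1]
grip_width: 19.6
clock: 13.12
ee_pos: [615.2, -69.9, 141.8]
ee_rot: [-179.7, -0.1, -2.5]
ft_force: [4.5, 7.4, 3.1]
grip_width: 19.5
[615.18740527 -69.89501004 141.79103263] [3.97149118 6.95102283 2.43469908] 19.7672671721515 -15.668903292859596
```

View pics/wrist3.png

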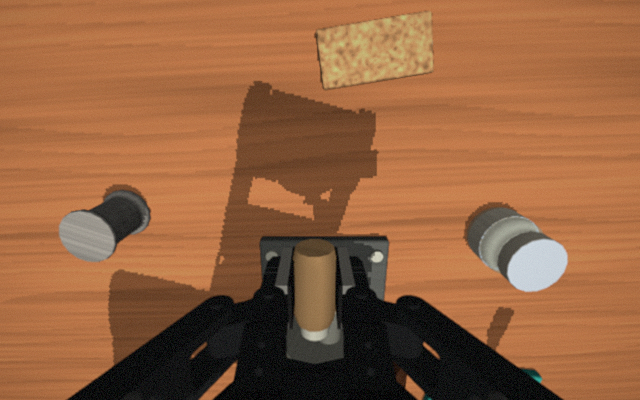

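View pics/scene3.png

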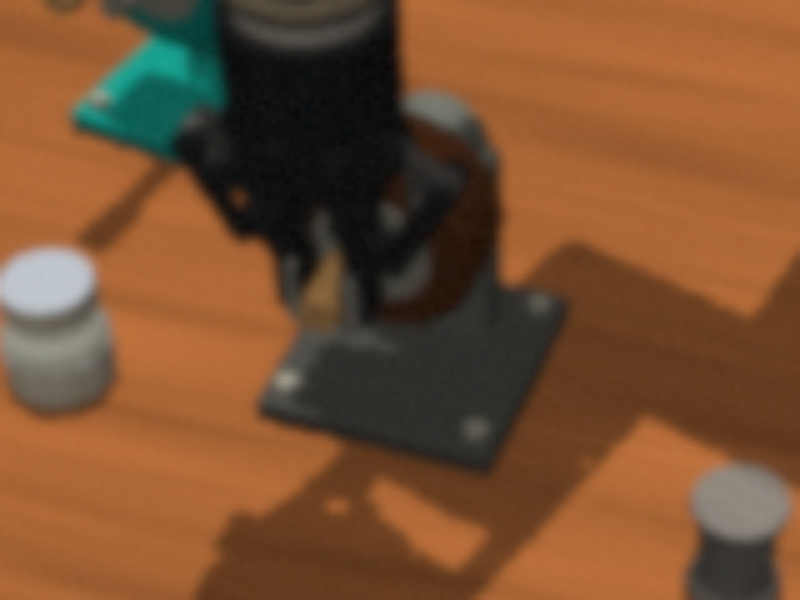

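```bash
python3 -c "
from rig import job;print(job.job_done())"
```

```text
the job is handed in; nothing more can be done
None
```

I gripped the brown drum's crank handle, turned it through a full turn while logging the force, then stopped with the heavy side straight down by my estimate and handed the job in. No verdict is reported, so that is unconfirmed.

- **Heavy side:** the fit over 20 force readings gave a bearing friction of 0.244 N m and a slug pull of 0.221 N m, with about 0.5 N scatter. That puts the heavy side down at a handle angle of -15.3°. The pull sits right at the top of the stated 0.15 to 0.22 N m range.
- **Final position:** the gripper position puts the handle at -15.7°, and two readings 0.25 s apart showed no movement.
- **Grip:** the handle is still between the pads, set to 80 N with the fingers 19.6 mm apart. The pads sit roughly 5 mm above the handle's centre.
- **Other objects:** the spool, jar and cork block look untouched in the last pictures. I judged this by eye and did not measure them.
- **Time:** about 13 s of the 64 s were used.
- **Not checked:** I did not turn the drum back the other way as a cross-check. A force-zero error of 0.5 N would shift the angle by only about 4°, against the 17° allowed.

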